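Lock the gearbox shaft with its pin

TASK

Take the yellow-headed lock pin out of its holder and set it in the hole on top of the shaft stand so that it stands on the shaft; then turn the shaft slowly with the red-handled lever until the pin drops into the shaft's hidden cross-hole and the lever stops, and push the pin fully home so that its head sits on the block. Do not wrench the lever against the pin or hammer on it, and leave the other parts on the bench where they are.

Things in the scene. Friction and masses are not known exactly. Their poses are not given: they have to be found in the camera images.
- stand: Fixed shaft stand: green base 160 x 180 x 12 mm, on its middle a block 60 (x) x 52 (y) mm, top at 121 mm. Origin: centre of the underside, z up. A horizontal steel shaft (diameter 36 mm) runs along the stand's y axis through the block, its axis 75 mm up, its top at 93 mm; it carries a gear (diameter 91 mm) at y = -52 to -78 mm and the lever on the +y side.
- guide_mouth (a point): Centre of the mouth of the vertical bore in the block's flat top, straight above the stand's origin, 121 mm up; axes as the stand's. Bore: diameter 11.5 mm, chamfered, 26 mm deep, leading straight to the middle of the shaft.
- lever: The turning lever on the shaft. Origin: on the shaft's axis, 75 mm above the stand's origin; y along the shaft (as the stand's y), z along the lever to the handle. Lever angle a: 0 straight up, positive leaning to the stand's +x. It starts at -0.95 to -0.75 rad, must be turned the positive way, has end stops at -1.15 and 1.15 rad, stays where left; turning takes 1 to 6 N at the handle.
- handle (a point): Middle of the lever's red handle: round bar, diameter 16 mm, parallel to the shaft (stand's y), free from y = 75 to 125 mm. At lever angle a this point is at x = 115 sin a, y = 100, z = 75 + 115 cos a mm in the stand's frame; its axes turn with the lever. The flat lever arm is at y = 56 to 68 mm.
- hole_hidden (a point): Fixed point on the shaft's axis under the bore, 75 mm above the stand's origin. Here, out of sight, the shaft has a straight 13 mm cross-hole that lines up with the bore at one lever angle between -0.2 and 0.6 rad, each time another. Once the pin has dropped in, the lever stops but for some 0.1 rad of play; then keep below 10 N at the handle: the pin feels 6.5 times that, and 100 N is too much.
- pin: Loose lock pin, 60 to 90 g: steel shank diameter 10 mm, 90 mm long, the last 5.5 mm tapered to 6 mm; above it a yellow round head to grip, diameter 20 mm, 30 mm tall. Origin: end of the tip; z along the pin to the head. Starts upright in the holder, head 95 to 125 mm above the bench.
- pin_tip (a point): The pin's tip (the pin's origin), above the stand's origin: 93 mm when the pin stands in the bore on the shaft; about 43 mm when it has dropped by its own weight through the lined-up cross-hole onto a spring shoe below the shaft; 31 mm fully home.
- pin_head (a point): Centre of the top of the pin's head, 120 mm from the tip: 213 mm above the bench standing on the shaft, about 163 mm dropped, 151 mm fully home (head's underside on the block). Pushing it from dropped to home takes about 5 to 15 N if the lever is eased back a little (about 0.1 rad from its stop, within the play); left hard against its stop, the lever's friction binds the pin.
- holder: Fixed black pin holder, 64 x 64 x 45 mm, with a hole (diameter 12 mm, 40 mm deep) in the middle of its top, in which the pin starts. Origin: centre of its underside. It stands at the right or at the left of the stand.
- gear_ring: Loose bystander: dark steel gear ring lying flat, diameter 99 mm, 24 mm high. Origin: centre of its underside. Leave alone.
- bearing: Loose bystander: steel bearing ring lying flat, diameter 62 mm, 16 mm high. Origin: centre of its underside. Leave alone.
- wrench: Loose bystander: wrench lying on the bench, 170 mm long. Leave alone.
- grease_can: Loose bystander: closed can, diameter 66 mm, 85 mm high, standing. Origin: centre of its underside. Leave alone.

How it is judged:
By the outcome, as a careful person would: the job done as asked, in the order asked, and still so for the second after the job is handed in, with the robot touching nothing.
It also fails if it takes over 72 s, if anything falls off the work surface, if the arm or the gripper's body presses on something with over 40 N, if the wrist force passes 120 N, or if a joint passes its speed limit or range.

ROBOT

A 7-joint arm with a two-finger parallel gripper is mounted at the origin on the work surface. World frame = base frame: x ahead of the robot, y to its left, z up, the work surface at z = 0. Lengths are in m, angles in rad, forces in N, time in s.
With the tool pointing down it reaches from about 0.4 to 0.875 m from the base axis. Payload 4.4 kg.
Tool frame: the origin (TCP) lies midway between the tips of the shut fingers; the grasp point (between the pads) lies robot.pinch_z behind it (robot.pinch_z is the distance from the TCP to the grasp point, in m); z points along the fingers, y is the direction in which the jaws open and shut (so a half turn about z gives the same grasp; the last joint's range is limited). The gripper opens to 85 mm and grips with 20 to 120 N. Pads are 22 mm wide; open, the fingers measure 114 mm over their backs; the gripper's body (76 mm by 85 mm) begins 54 mm behind the grasp point. The pads swing forward as they close: fully open they stand 13 mm farther back than shut.
Start: joints at [1.242, 0.628, 0.038, 1.517, -0.027, 0.996, -0.02], TCP at [0.169, -0.628, 0.231] pointing down, gripper open.
Joint ranges: [-3.06, 3.06], [-0.37, 2.12], [-1.25, 1.32], [0.18, 2.47], [-1.1, 4.24], [0.23, 1.98], [-2.94, 2.94]. Speed limits (rad/s): [2.57, 2.57, 3.14, 3.14, 3.14, 3.14, 3.14].

INTERFACE

Orientations are given as [roll, pitch, yaw] about the fixed x, y, z axes, in that order (R = Rz(yaw) Ry(pitch) Rx(roll)).
In Python, from cell import robot, optics, ticket, cut_out, pinpoint gives the robot as it stands.
- The arm moves only by the tool arm_command, never from a script. Its argument "increments" is a list of rows, each a list of 3 entries, a list of its own where there are three numbers: the shift along the tool's x, y, z in cm, then the turn about the tool's z in degrees, then the opening, from 0 (shut) to 1 (fully open). A call has 1 to 10 rows; each row shifts and turns the pose as measured when the row begins, along the tool's axes as they then stand; what a row does not reach is not made up. A row lasts 1/12 s, in which the tool goes at most 41.7 mm and 7.16 degrees, less where a joint would pass 70% of its speed; a pose out of reach is approached as far as the arm can. A call with a gripper value outside its range is refused whole. The fingers move at their own pace and stop on an object; the grip force is fixed at half the most. Time passes only in rows, so rows that do not move let the fingers close. It gives the time, the measured TCP pose, the force and the opening at its end, in the units of the state.
- robot.read_state(): the state, without advancing time (a new reading comes with each control period).
- optics.capture(name): name is "scene" or "top"; returns a dict with "img" (480x640x3 uint8, blue, green, red), "camera_matrix" (3x3 intrinsics, pixels), "pose" (4x4, takes a point from camera to world coordinates). Camera axes: x right, y down, z forward; pixel columns grow to the right and rows downward; lengths in m; the calibration is good to about 2 mm. A picture is of the moment at which its call begins. There is no depth.
- ticket.finish_job(): hands the job in, once; it reports no verdict.
Trained networks look in the newest picture that a camera, given by its name, has taken for a name from the list of things; names that differ only in an ending like _2 or _b are one class to them, and where a whole thing is asked for, a point or a joint stands for the part that bears it (a point fixed in the world has none). Each returns a list of dicts, best first, with "score" (0 to 1); they miss things now and then, are a little off and sometimes report something else, mostly with a low value. They report only what shows in the picture. A call takes as long as a camera call.
- cut_out(camera, name): "pixels" (480x640 bool, what is visible of it) and "pixel" ([column, row] in pixels, amid what is visible of it).
- pinpoint(camera, name): "pixel" ([column, row] in pixels: a listed point, or the origin of a listed thing).
The state is a dict: "t": time; "q": joint angles; "dq": joint speeds; "effort": joint torques, N m; "ee_pos": TCP position; "orientation": TCP orientation; "ft_force": force on the tool from outside, world axes, zero at the start; "torque": the same for the moment, N m; "opening": opening from 0.0 (shut) to 1.0 (fully open).
Only numpy, scipy, OpenCV 4.12 (cv2) and the standard library are available. Lean on these libraries where they do the work, as an engineer would, in place of code of your own. Each camera call takes 0.05 s, during which the arm holds its last target. There are 200 camera calls.

## Working session

There is one attempt and no reset: what is moved stays moved. The work goes in short steps, Python scripts to look and compute and a tool call to move; the robot and the scene stay as the last step left them, time stands still between calls to the robot, and variables do not carry over. Pictures are saved under pics/ and viewed, about 8 in all and at most 12, crops included, and the job is handed in when it is done.

Besides the shell and the picture viewer there is one more tool, called after "Call:" by a JSON object that holds its "method" and its "body", one argument or row to a line. arm_command: Moves the arm, as the interface text tells. Its arguments: {"type":"object","properties":{"increments":{"type":"array"}},"required":["increments"]}

```bash
mkdir -p pics; ls; cat > h.py <<'E'
import numpy as np, cv2
from cell import robot, optics, ticket, cut_out, pinpoint
from scipy.spatial.transform import Rotation as R
def ray(c,px):
    d=np.linalg.inv(c["camera_matrix"])@[px[0],px[1],1]; P=np.array(c["pose"]); d=P[:3,:3]@d
    return P[:3,3], d/np.linalg.norm(d)
def atz(c,px,z):
    o,d=ray(c,px); return o+d*(z-o[2])/d[2]
def tri(rs):
    A=sum(np.eye(3)-np.outer(d,d) for o,d in rs); b=sum((np.eye(3)-np.outer(d,d))@o for o,d in rs)
    p=np.linalg.solve(A,b); return p,[round(1e3*np.linalg.norm(np.cross(p-o,d)),1) for o,d in rs]
def proj(c,p):
    P=np.linalg.inv(c["pose"]); q=c["camera_matrix"]@(P[:3,:3]@p+P[:3,3]); return q[:2]/q[2]
E
python3 - <<'E'
from h import *
np.set_printoptions(precision=4,suppress=True)
s=robot.read_state(); print(s, robot.pinch_z)
C={n:optics.capture(n) for n in("scene","top")}
for n in C:
    print(n,C[n]["pose"][:3,3] if hasattr(C[n]["pose"],"shape") else C[n]["pose"],C[n]["camera_matrix"][0][0]); cv2.imwrite(f"pics/{n}1.png",C[n]["img"])
for t in ["stand","guide_mouth","lever","handle","pin","pin_tip","pin_head","holder","gear_ring","bearing","wrench","grease_can"]:
    rs=[]
    for n in C:
        r=pinpoint(n,t)
        print(t,n,[(np.round(x["pixel"],1).tolist(),round(x["score"],2)) for x in r[:2]])
        if r: rs.append(ray(C[n],r[0]["pixel"]))
    if len(rs)==2: print("   ",*tri(rs))
E
```

```text
pics
{'t': 0.0, 'q': array([ 1.2422,  0.6294,  0.0384,  1.5184, -0.027 ,  0.9963, -0.02  ]), 'dq': array([ 0.0008, -0.0011, -0.0013,  0.0002,  0.001 , -0.0004,  0.0012]), 'effort': array([ -0.0005, -56.3408,   1.226 , -19.3447,   0.0111,   0.0107,
        -0.    ]), 'ee_pos': array([ 0.1687, -0.6271,  0.2304]), 'orientation': array([-3.1397,  0.    ,  0.2628]), 'ft_force': array([ 0.0587,  0.9   , -0.4708]), 'torque': array([-0.0104, -0.009 ,  0.0063]), 'opening': 0.9965489274593294} 0.0187
scene [ 1.2041 -0.5277  0.8065] 487.6569876944014
top [0.4145 0.0028 1.1661] 484.38109420773105
stand scene [([277.4, 285.8], 0.88)]
stand top [([359.2, 256.6], 0.79)]
    [ 0.5332 -0.0743  0.0179] [np.float64(1.5), np.float64(1.5)]
guide_mouth scene [([278.8, 250.0], 0.57)]
guide_mouth top [([363.1, 253.7], 0.87)]
    [ 0.5319 -0.071   0.1226] [np.float64(4.5), np.float64(4.5)]
lever scene [([282.1, 266.8], 0.74), ([166.9, 334.3], 0.21)]
lever top [([362.9, 257.2], 0.9)]
    [ 0.5321 -0.0704  0.0729] [np.float64(9.0), np.float64(9.0)]
handle scene [([283.6, 205.5], 0.85), ([160.0, 291.8], 0.63)]

[... 479 characters left out ...]
4], 0.6)]
holder top [([467.5, 272.5], 0.63)]
    [ 0.4961 -0.3313  0.0041] [np.float64(1.3), np.float64(1.3)]
gear_ring scene [([376.5, 218.1], 0.58)]
gear_ring top [([204.0, 280.3], 0.88), ([319.9, 295.7], 0.57)]
    [0.4818 0.2998 0.0052] [np.float64(1.3), np.float64(1.3)]
bearing scene [([449.1, 245.1], 0.79)]
bearing top [([175.9, 199.0], 0.95)]
    [ 0.6806  0.374  -0.0032] [np.float64(2.7), np.float64(2.7)]
wrench scene [([409.6, 254.3], 0.64)]
wrench top [([228.1, 210.2], 0.72)]
    [0.6505 0.2437 0.0156] [np.float64(1.6), np.float64(1.6)]
grease_can scene [([189.9, 424.7], 0.69)]
grease_can top [([493.4, 188.9], 0.77)]
    [ 0.702  -0.4009  0.005 ] [np.float64(4.8), np.float64(4.8)]
```

View pics/scene1.png

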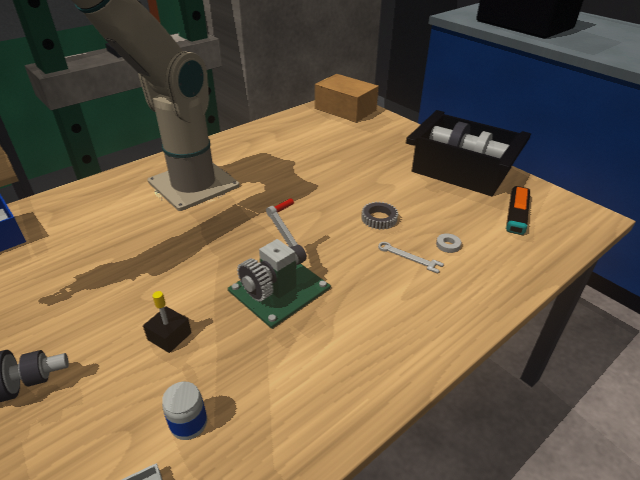

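View pics/top1.png

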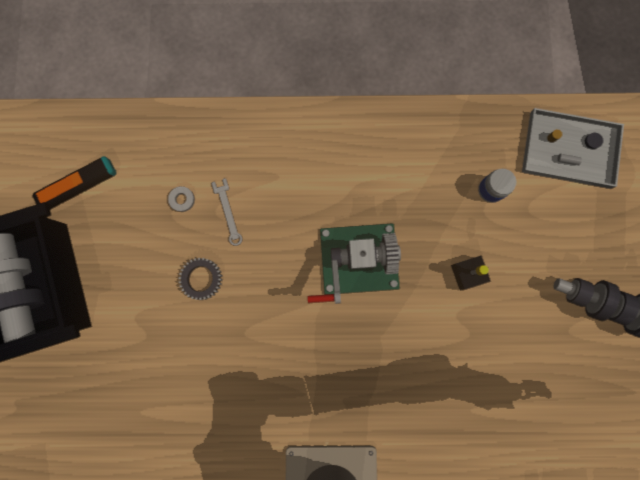

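The scene view shows the stand near (278, 280), the pin in its holder at (160, 300)–(167, 330) and the red handle at (283, 205). The top view shows the bore at (363, 254), the pin head at (484, 270) and the handle at (320, 299). Next I'll refine the pin head, the block top and the yaw from colour.

```bash
python3 - <<'E'
from h import *
np.set_printoptions(precision=4,suppress=True)
C={n:optics.capture(n) for n in("scene","top")}
def cen(n,lo,hi):
    m=cv2.inRange(cv2.cvtColor(C[n]["img"],cv2.COLOR_BGR2HSV),lo,hi)
    k,l,st,ce=cv2.connectedComponentsWithStats(m); 
    return l,st,ce
mid=lambda c:(c)
for nm,lo,hi,box in [("yellow",(24,150,80),(34,255,255),{"scene":(145,285,175,312),"top":(472,258,495,282)}),("red",(0,170,60),(5,255,255),{"scene":(265,195,300,215),"top":(300,288,340,310)})]:
    rs=[]
    for n in C:
        x0,y0,x1,y1=box[n]; m=cv2.inRange(cv2.cvtColor(C[n]["img"],cv2.COLOR_BGR2HSV),lo,hi)[y0:y1,x0:x1]
        ys,xs=np.nonzero(m); r=cv2.minAreaRect(np.c_[xs+x0,ys+y0].astype(np.float32)); print(nm,n,len(xs),xs.mean()+x0,ys.mean()+y0,r)
        rs.append(ray(C[n],r[0]))
    print(tri(rs))
# block top: bright quad in top
g=cv2.cvtColor(C["top"]["img"],cv2.COLOR_BGR2GRAY)
x0,y0,x1,y1=340,230,390,280
m=(g[y0:y1,x0:x1]>150).astype(np.uint8); k,l,st,ce=cv2.connectedComponentsWithStats(m); i=1+st[1:,4].argmax()
ys,xs=np.nonzero(l==i); r=cv2.minAreaRect(np.c_[xs+x0,ys+y0].astype(np.float32)); print("block",r,len(xs))
q=np.array([atz(C["top"],p,.121) for p in cv2.boxPoints(r)]); print(q, q.mean(0), np.linalg.norm(np.diff(q,axis=0),axis=1))
pts=[]
for n in C:
    a=cut_out(n,"stand"); print(n,[ (x["score"],x["pixels"].sum()) for x in a])
a=C["top"]["img"][220:310,300:410]; b=C["scene"]["img"][190:330,220:340]; p=C["scene"]["img"][280:360,130:200]; pt=C["top"]["img"][240:300,445:505]
f=lambda i,w,h:cv2.resize(i,(w,h),interpolation=cv2.INTER_CUBIC)
cv2.imwrite("pics/z2.png",np.vstack([np.hstack([f(a,385,315),f(b,385,315)]),np.hstack([f(p,385,280),f(pt,385,280)])]))
E
```

```text
yellow scene 67 157.0597014925373 295.46268656716416 ((156.0486297607422, 298.0919189453125), (8.969619750976562, 15.880638122558594), 17.10272979736328)
yellow top 76 483.25 269.4078947368421 ((483.5, 269.5), (9.0, 9.0), 90.0)
(array([ 0.4937, -0.3346,  0.1178]), [np.float64(0.1), np.float64(0.1)])
red scene 111 284.1081081081081 204.4144144144144 ((284.2546081542969, 204.40139770507812), (5.960112571716309, 18.760807037353516), 61.69924545288086)
red top 156 320.5128205128205 298.0705128205128 ((320.5, 298.0), (6.0, 25.0), 90.0)
(array([0.4358, 0.02  , 0.1509]), [np.float64(2.8), np.float64(2.8)])Traceback (most recent call last):
  File "<stdin>", line 19, in <module>
ValueError: attempt to get argmax of an empty sequence
```

Call:
{"method": "arm_command", "body": {
  "increments": [
    [[0, 0, 0], -7, 1],
    [[0, 0, 0], -7, 1],
    [[0, 0, 0], -7, 1],
    [[0, 0, 0], -7, 1],
    [[0, 0, 0], -7, 1],
    [[0, 0, 0], -7, 1],
    [[0, 0, 0], -7, 1],
    [[0, 0, 0], -7, 1],
    [[0, 0, 0], -7, 1],
    [[0, 0, 0], -7, 1]
  ]
}}

```text
t: 2.23
ee_pos: [0.1687, -0.6279, 0.2315]
orientation: [-3.14, 0.001, 1.514]
ft_force: [0.5, -0.6, 0.1]
opening: 1.004
```

```bash
cat >> h.py <<'E'
def go(p):
    s=robot.read_state(); d=R.from_euler("xyz",s["orientation"]).inv().apply(np.array(p)-s["ee_pos"]); print("shift cm",np.round(d*100,2),"tcp",np.round(s["ee_pos"],4),"rpy",np.round(s["orientation"],3),"F",np.round(s["ft_force"],1),"op",round(s["opening"],3),"t",s["t"])
E
python3 - <<'E'
from h import *
np.set_printoptions(precision=4,suppress=True)
C={n:optics.capture(n) for n in("scene","top")}
print("pin head at z", atz(C["top"],(483.3,269.4),.12), atz(C["scene"],(158.8,299),.112))
for t in ["pin_head","guide_mouth"]:
  print(t,[ (n,np.round(x["pixel"],1),round(x["score"],2)) for n in C for x in pinpoint(n,t)[:1]])
g=cv2.cvtColor(C["top"]["img"],cv2.COLOR_BGR2GRAY)
print(g[234:274:3,342:402:3])
a=C["top"]["img"][220:310,300:410]; b=C["scene"]["img"][190:330,220:340]; p=C["scene"]["img"][280:360,130:200]; pt=C["top"]["img"][240:300,445:505]
f=lambda i,w,h:cv2.resize(i,(w,h),interpolation=cv2.INTER_CUBIC)
cv2.imwrite("pics/z2.png",np.vstack([np.hstack([f(a,385,315),f(b,385,315)]),np.hstack([f(p,385,280),f(pt,385,280)])]))
go((.495,-.331,.231))
E
```

```text
pin head at z [ 0.4938 -0.3334  0.12  ] [ 0.4934 -0.3301  0.112 ]
pin_head [('scene', array([158.8, 291.5]), 0.5), ('top', array([490.7, 189.2]), 0.46)]
guide_mouth [('scene', array([280.2, 251.8]), 0.65), ('top', array([363.2, 253.1]), 0.87)]
[[ 60  60  59  60  60  55  55  45  44  42  50  57  61  62  92 100  80  87
  113 115]
 [ 61  60  61  60  50  42  42  43  44  44  46  43  56  56  70  95  95  97
  108 119]
 [ 45  56  58  99  99 113 129 133 134 132 133  43  43  49  50 103 100  98
  106 122]
 [ 42  43  46 134 132 134 135 138 137 134 134  44  46  57  44  87  99 111
  111 105]
 [ 42  42  40 133 134 133 134 137 138 134 135  52  49  61  62  68  70  67
   73  97]
 [ 57  59  40 132 134 133 132 131 139 134 136  65  73  69  69 108 107  96
   90 112]
 [ 74  74  42 131 134 133  95  59 123 134 137  74  82  75  79  90 110 126
  128 124]
 [ 81  82  45 118 134 132 109  80 131 134 138  88 101  78  81  60  63  63
   65 117]
 [ 80  81  50 110 134 132 133 136 140 135 138  88  81  70  76  93 114 114
  112 104]
 [ 71  73  49 102 135 132 134 136 140 135 138 110  59  56  70  74  97 101
  109 103]
 [ 46  55  38  95 135 133 133 136 140 136 137 113  42  48  55  65  85  91
   92 100]
 [ 44  45  36  76 121 107  93  91  79  66  59  49  43  43  36  85  96 105
  104 106]
 [ 56  50  49  38  39  40  42  39  38  38  41  43  42  49  50  92 105 104
  105 104]
 [ 62  61  63  64  63  64  64  63  60  59  59  61  61  62  62  98  89  84
   83 108]]
shift cm [31.74 30.62 -0.04] tcp [ 0.1688 -0.6278  0.2315] rpy [-3.14   0.001  1.506] F [ 0.1 -0.4 -0.3] op 1.002 t 2.5333
```

View pics/z2.png

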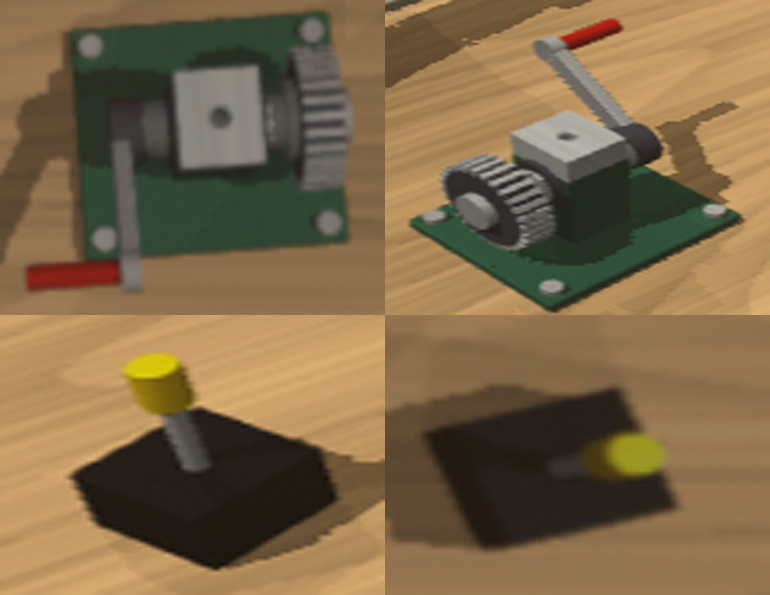

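The crop shows the bore at top (362.9, 253.7) and scene (276.7, 250.4). The pin head's top face is at top (484.3, 270.0) and scene (157.8, 295.1). The handle is clearly toward −x. I'm moving over the pin now.

```bash
python3 - <<'E'
from h import *
np.set_printoptions(precision=4,suppress=True)
C={n:optics.capture(n) for n in("scene","top")}
for nm,a,b,z in [("bore",(276.7,250.4),(362.9,253.7),.121),("head",(157.8,295.1),(484.3,270),.125)]:
    print(nm,tri([ray(C["scene"],a),ray(C["top"],b)]),"top@z",atz(C["top"],b,z),"scene@z",atz(C["scene"],a,z))
q=[atz(C["top"],(300+x/3.5,220+y/3.5),.012) for x,y in[(68,32),(85,258),(347,240),(327,12)]]
print(np.array(q),np.mean(q,0)); d=[q[0]-q[1],q[3]-q[2],q[0]-q[3],q[1]-q[2]]
print([np.arctan2(v[1],v[0]) for v in d[:2]],[np.arctan2(-v[0],v[1]) for v in d[2:]])
t=[atz(C["top"],(300+x/3.5,220+y/3.5),.121) for x,y in[(172,71),(182,170),(266,162),(260,66)]]; print(np.mean(t,0))
E
```

```text
bore (array([ 0.5306, -0.0727,  0.1217]), [np.float64(2.0), np.float64(2.0)]) top@z [ 0.5296 -0.0744  0.121 ] scene@z [ 0.5311 -0.0705  0.121 ]
head (array([ 0.4932, -0.332 ,  0.1241]), [np.float64(2.3), np.float64(2.3)]) top@z [ 0.4921 -0.3339  0.125 ] scene@z [ 0.4958 -0.3305  0.125 ]
[[ 0.6019  0.0214  0.012 ]
 [ 0.4469  0.0107  0.012 ]
 [ 0.4579 -0.1668  0.012 ]
 [ 0.6146 -0.1574  0.012 ]] [ 0.5303 -0.073   0.012 ]
[np.float64(0.06923789573721209), np.float64(0.060092860913986065)] [np.float64(0.07063331836076225), np.float64(0.06175012923151278)]
[ 0.5302 -0.0743  0.121 ]
```

Call:
{"method": "arm_command", "body": {
  "increments": [
    [[3.6, 3.5, 0], -3, 1],
    [[3.6, 3.5, 0], -3, 1],
    [[3.0, 2.8, 0], -3, 1],
    [[3.0, 2.8, 0], 0, 1],
    [[3.0, 2.8, 0], 0, 1],
    [[3.0, 2.8, 0], 0, 1],
    [[3.0, 2.8, 0], 0, 1],
    [[3.0, 2.8, 0], 0, 1],
    [[2.0, 2.0, 0], 0, 1],
    [[0.5, 0.5, 0], 0, 1]
  ]
}}

```text
t: 3.47
ee_pos: [0.4143, -0.342, 0.2285]
orientation: [-3.139, 0.008, 1.649]
ft_force: [0.3, 1.2, 0.5]
opening: 1.002
```

```bash
python3 -c "
from h import *
go((.4935,-.332,.228)); go((.4935,-.332,.090))"
```

```text
shift cm [0.38 7.97 0.03] tcp [ 0.4143 -0.342   0.2285] rpy [-3.139  0.008  1.649] F [0.3 1.2 0.5] op 1.002 t 3.4667
shift cm [ 0.49  8.   13.83] tcp [ 0.4143 -0.342   0.2285] rpy [-3.139  0.008  1.649] F [0.3 1.2 0.5] op 1.002 t 3.4667
```

Call:
{"method": "arm_command", "body": {
  "increments": [
    [[0.1, 2.5, 0], 0, 1],
    [[0.1, 2.5, 0], 0, 1],
    [[0.1, 2.0, 0], 0, 1],
    [[0.1, 1.0, 0], 0, 1],
    [[0, 0, 0], 0, 1],
    [[0, 0, 0], 0, 1]
  ]
}}

```text
t: 3.97
ee_pos: [0.4972, -0.3289, 0.2286]
orientation: [-3.137, 0.01, 1.65]
ft_force: [0.0, -0.3, 0.8]
opening: 1.002
```

```bash
python3 -c "
from h import *
go((.4935,-.332,.090))"
```

```text
shift cm [-0.14 -0.34 13.87] tcp [ 0.4972 -0.3289  0.2286] rpy [-3.137  0.01   1.65 ] F [ 0.  -0.3  0.8] op 1.002 t 3.9667
```

Call:
{"method": "arm_command", "body": {
  "increments": [
    [[-0.14, -0.34, 1.8], 0.7, 1],
    [[0, 0, 2], 0, 1],
    [[0, 0, 2], 0, 1],
    [[0, 0, 2], 0, 1],
    [[0, 0, 2], 0, 1],
    [[0, 0, 2], 0, 1],
    [[0, 0, 1.5], 0, 1],
    [[0, 0, 0], 0, 1]
  ]
}}

```text
t: 4.63
ee_pos: [0.4793, -0.3424, 0.0929]
orientation: [-3.13, 0.017, 1.619]
ft_force: [-0.5, 0.3, -0.7]
opening: 0.999
```

```bash
python3 -c "
from h import *
go((.4935,-.332,.090))
cs=[optics.capture(n)['img'] for n in('scene','top')]
f=lambda i:cv2.resize(i,(400,400),interpolation=cv2.INTER_CUBIC)
cv2.imwrite('pics/g.png',np.hstack([f(cs[0][240:360,100:220]),f(cs[1][210:330,425:545])]))"
```

```text
shift cm [0.98 1.47 0.25] tcp [ 0.4793 -0.3424  0.0929] rpy [-3.13   0.017  1.619] F [-0.5  0.3 -0.7] op 0.999 t 4.6333
```

View pics/g.png

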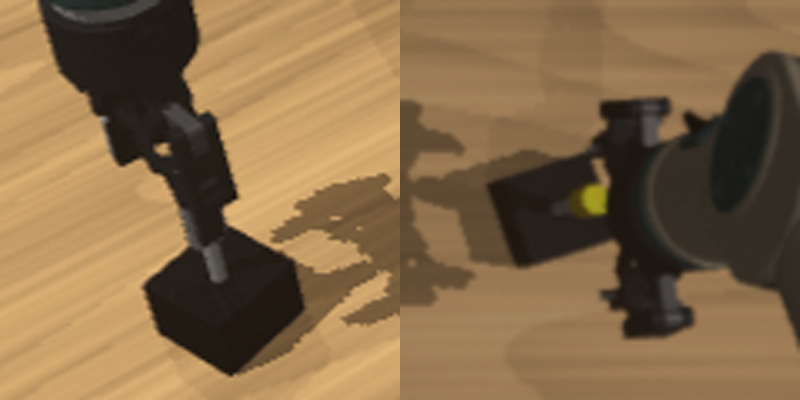

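The scene crop shows the gripper around the pin, and the top crop shows the yellow head off the jaw centre toward +x/+y. The measured offset is (0.98, 1.47) cm in tool axes, so I'll correct by that amount.

Call:
{"method": "arm_command", "body": {
  "increments": [
    [[0.35, 0.5, 0.1], 0, 1],
    [[0.35, 0.5, 0.1], 0, 1],
    [[0.25, 0.4, 0], 0, 1],
    [[0, 0, 0], 0, 1],
    [[0, 0, 0], 0, 1]
  ]
}}

```text
t: 5.15
ee_pos: [0.4984, -0.3339, 0.0982]
orientation: [-3.141, 0.024, 1.618]
ft_force: [0.7, 0.1, -0.1]
opening: 0.999
```

```bash
python3 -c "
from h import *
go((.4935,-.332,.090))"
```

```text
shift cm [ 0.24 -0.48  0.82] tcp [ 0.4984 -0.3339  0.0982] rpy [-3.141  0.024  1.618] F [ 0.7  0.1 -0.1] op 0.999 t 5.15
```

Call:
{"method": "arm_command", "body": {
  "increments": [
    [[0, 0, 0], 0, 1],
    [[0, 0, 0], 0, 1],
    [[0, 0, 0], 0, 1]
  ]
}}

```text
t: 5.4
ee_pos: [0.4994, -0.3337, 0.0993]
orientation: [3.141, 0.025, 1.619]
ft_force: [0.2, 0.4, -1.4]
opening: 1.002
```

Call:
{"method": "arm_command", "body": {
  "increments": [
    [[0.24, -0.48, 0.5], 0, 1],
    [[0, 0, 0], 0, 1],
    [[0, 0, 0], 0, 1]
  ]
}}

```text
t: 5.65
ee_pos: [0.4935, -0.3317, 0.0937]
orientation: [3.141, 0.025, 1.618]
ft_force: [1.0, -0.5, 1.0]
opening: 1.001
```

```bash
python3 -c "
from h import *
go((.4935,-.332,.090))"
```

```text
shift cm [-0.02 -0.    0.37] tcp [ 0.4935 -0.3317  0.0937] rpy [3.141 0.025 1.618] F [ 1.  -0.5  1. ] op 1.001 t 5.65
```

Call:
{"method": "arm_command", "body": {
  "increments": [
    [[0, 0, 0.5], 0, 1],
    [[0, 0, 0], 0, 0.4],
    [[0, 0, 0], 0, 0.4],
    [[0, 0, 0], 0, 0.3],
    [[0, 0, 0], 0, 0.2],
    [[0, 0, 0], 0, 0],
    [[0, 0, 0], 0, 0],
    [[0, 0, 0], 0, 0],
    [[0, 0, 0], 0, 0],
    [[0, 0, 0], 0, 0]
  ]
}}

```text
t: 6.48
ee_pos: [0.4931, -0.332, 0.0877]
orientation: [-3.141, 0.024, 1.618]
ft_force: [0.1, 0.8, -0.7]
opening: 0.218
```

```bash
python3 -c "
from h import *
go((.4935,-.332,.150))"
```

```text
shift cm [-0.16  0.04 -6.23] tcp [ 0.4931 -0.332   0.0877] rpy [-3.141  0.024  1.618] F [ 0.1  0.8 -0.7] op 0.218 t 6.4833
```

Call:
{"method": "arm_command", "body": {
  "increments": [
    [[0, 0, -0.8], 0, 0],
    [[0, 0, -0.8], 0, 0],
    [[0, 0, -0.8], 0, 0],
    [[0, 0, -0.8], 0, 0],
    [[0, 0, -0.8], 0, 0],
    [[0, 0, -0.5], 0, 0],
    [[0, 0, 0], 0, 0],
    [[0, 0, 0], 0, 0]
  ]
}}

```text
t: 7.15
ee_pos: [0.4937, -0.3312, 0.1392]
orientation: [3.14, 0.026, 1.618]
ft_force: [0.3, 0.1, -1.1]
opening: 0.216
```

```bash
python3 -c "
from h import *
go((.4935,-.332,.250))"
```

```text
shift cm [ -0.37  -0.   -11.08] tcp [ 0.4937 -0.3312  0.1392] rpy [3.14  0.026 1.618] F [ 0.3  0.1 -1.1] op 0.216 t 7.15
```

Call:
{"method": "arm_command", "body": {
  "increments": [
    [[0, 0, -1.5], 0, 0],
    [[0, 0, -2], 0, 0],
    [[0, 0, -2], 0, 0],
    [[0, 0, -2], 0, 0],
    [[0, 0, -1.5], 0, 0],
    [[0, 0, -0.8], 0, 0],
    [[0, 0, 0], 0, 0],
    [[0, 0, 0], 0, 0]
  ]
}}

```text
t: 7.82
ee_pos: [0.49, -0.327, 0.2376]
orientation: [-3.135, 0.021, 1.618]
ft_force: [-0.0, -0.5, -1.8]
opening: 0.216
```

```bash
python3 -c "
from h import *
go((.4935,-.332,.255));go((.5305,-.073,.245))"
```

```text
shift cm [-0.55  0.31 -1.73] tcp [ 0.49   -0.327   0.2376] rpy [-3.135  0.021  1.618] F [-0.  -0.5 -1.8] op 0.216 t 7.8167
shift cm [25.16  5.24 -1.3 ] tcp [ 0.49   -0.327   0.2376] rpy [-3.135  0.021  1.618] F [-0.  -0.5 -1.8] op 0.216 t 7.8167
```

Call:
{"method": "arm_command", "body": {
  "increments": [
    [[1.5, 0.3, -0.3], 0, 0],
    [[2.5, 0.5, -0.2], 0, 0],
    [[2.5, 0.5, -0.2], 0, 0],
    [[2.5, 0.5, -0.2], 0, 0],
    [[2.5, 0.5, -0.1], 0, 0],
    [[2.5, 0.5, -0.1], 0, 0],
    [[2.5, 0.5, 0], 0, 0],
    [[1.5, 0.3, 0], 0, 0],
    [[0, 0, 0], 0, 0],
    [[0, 0, 0], 0, 0]
  ]
}}

```text
t: 8.65
ee_pos: [0.5115, -0.1275, 0.2343]
orientation: [-3.116, 0.01, 1.621]
ft_force: [-0.6, -0.4, 0.2]
opening: 0.215
```

```bash
python3 -c "
from h import *
go((.5305,-.073,.240))"
```

```text
shift cm [ 5.34  2.15 -0.68] tcp [ 0.5115 -0.1275  0.2343] rpy [-3.116  0.01   1.621] F [-0.6 -0.4  0.2] op 0.215 t 8.65
```

Call:
{"method": "arm_command", "body": {
  "increments": [
    [[1.2, 0.6, -0.2], 0, 0],
    [[1.2, 0.6, -0.2], 0, 0],
    [[1.2, 0.5, -0.1], 0, 0],
    [[1.2, 0.4, 0], 0, 0],
    [[0, 0, 0], 0, 0],
    [[0, 0, 0], 0, 0]
  ]
}}

```text
t: 9.15
ee_pos: [0.5293, -0.0785, 0.2359]
orientation: [-3.111, 0.011, 1.616]
ft_force: [-0.9, -1.0, -0.1]
opening: 0.214
```

```bash
python3 -c "
from h import *
go((.5325,-.074,.236))"
```

```text
shift cm [ 0.44  0.34 -0.02] tcp [ 0.5293 -0.0785  0.2359] rpy [-3.111  0.011  1.616] F [-0.9 -1.  -0.1] op 0.214 t 9.15
```

Call:
{"method": "arm_command", "body": {
  "increments": [
    [[0.44, 0.35, 0], 0, 0],
    [[0, 0, 0], 0, 0],
    [[0, 0, 0.7], 0, 0],
    [[0, 0, 0.7], 0, 0],
    [[0, 0, 0.6], 0, 0],
    [[0, 0, 0], 0, 0],
    [[0, 0, 0], 0, 0]
  ]
}}

```text
t: 9.73
ee_pos: [0.5309, -0.077, 0.2128]
orientation: [-3.108, 0.013, 1.612]
ft_force: [0.4, 0.9, -0.7]
opening: 0.216
```

```bash
python3 - <<'E'
from h import *
go((.5325,-.074,.210))
c=optics.capture('scene'); im=c['img'].copy()
for t in["pin_tip","guide_mouth","pin"]: print(t,[(np.round(x["pixel"],1),round(x["score"],2)) for x in pinpoint("scene",t)])
print(proj(c,np.array([.5305,-.073,.121])))
t=optics.capture('top')['img']
cv2.imwrite('pics/p.png',np.hstack([cv2.resize(im[190:270,240:320],(560,560),interpolation=cv2.INTER_CUBIC),cv2.resize(t[210:310,340:382],(235,560))]))
E
```

```text
shift cm [0.3  0.18 0.27] tcp [ 0.5309 -0.077   0.2128] rpy [-3.108  0.013  1.612] F [ 0.4  0.9 -0.7] op 0.216 t 9.7333
pin_tip [(array([275.7, 246.3]), 0.45)]
guide_mouth [(array([278.8, 252.4]), 0.91)]
pin [(array([275.6, 244. ]), 0.67), (array([273.4, 247.2]), 0.42)]
[275.62502542 250.73426337]
```

View pics/p.png

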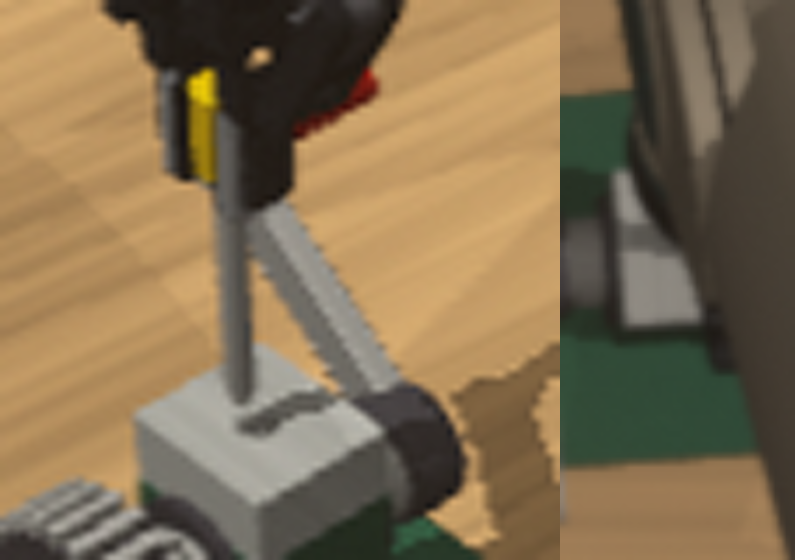

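The scene crop shows the pin upright, with its tip at (274.3, 246.9), about 9 mm above the block. The bore, where its shadow starts, is at about (276.7, 250.4), so the tip has to move toward the camera and to the right.

```bash
python3 - <<'E'
from h import *
c=optics.capture('scene')
t=atz(c,(274.3,246.5),.130); 
for b in[(276.7,250.4),(277.2,251)]:
    B=atz(c,b,.121); print(t,B,B-t); 
    s=robot.read_state(); go(s["ee_pos"]+np.r_[(B-t)[:2],0])
E
```

```text
[ 0.52607338 -0.07275645  0.13      ] [ 0.53108576 -0.07053846  0.121     ] [ 0.00501239  0.00221799 -0.009     ]
shift cm [ 0.2   0.51 -0.02] tcp [ 0.5316 -0.0766  0.2136] rpy [-3.11   0.013  1.612] F [-0.4  0.5 -0.6] op 0.219 t 10.0333
[ 0.52607338 -0.07275645  0.13      ] [ 0.53340227 -0.07090398  0.121     ] [ 0.00732889  0.00185247 -0.009     ]
shift cm [ 0.15  0.74 -0.03] tcp [ 0.5316 -0.0766  0.2136] rpy [-3.11   0.013  1.612] F [-0.4  0.5 -0.6] op 0.219 t 10.0333
```

Call:
{"method": "arm_command", "body": {
  "increments": [
    [[0.2, 0.36, 0], 0, 0],
    [[0, 0, 0], 0, 0],
    [[0, 0, 0.4], 0, 0],
    [[0, 0, 0.2], 0, 0],
    [[0, 0, 0], 0, 0]
  ]
}}

```text
t: 10.45
ee_pos: [0.536, -0.0741, 0.2078]
orientation: [-3.112, 0.013, 1.613]
ft_force: [-0.1, 0.5, -0.4]
opening: 0.216
```

```bash
python3 - <<'E'
from h import *
go((.5345,-.0745,.20))
c=optics.capture('scene'); im=c['img'].copy()
cv2.imwrite('pics/p2.png',cv2.resize(im[210:270,240:320],(800,600),interpolation=cv2.INTER_CUBIC))
E
```

```text
shift cm [-0.02 -0.13  0.78] tcp [ 0.536  -0.0741  0.2078] rpy [-3.112  0.013  1.613] F [-0.1  0.5 -0.4] op 0.216 t 10.45
```

View pics/p2.png

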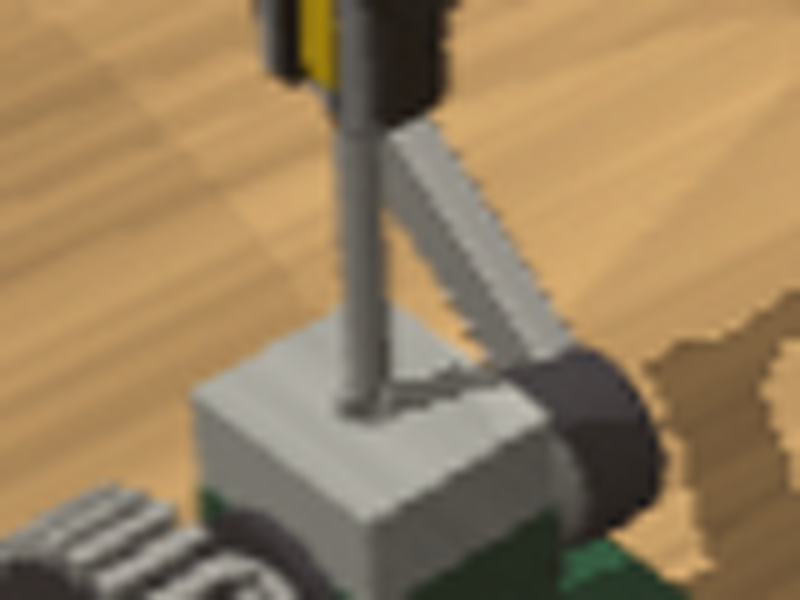

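The tip sits essentially over the bore. A dark sliver of the bore shows on the left at (345, 405), so I'll nudge back about 1.3 mm and descend gently.

Call:
{"method": "arm_command", "body": {
  "increments": [
    [[0, -0.13, 0], 0, 0],
    [[0, 0, 0.3], 0, 0],
    [[0, 0, 0.3], 0, 0],
    [[0, 0, 0.3], 0, 0],
    [[0, 0, 0], 0, 0]
  ]
}}

```text
t: 10.92
ee_pos: [0.5341, -0.0742, 0.1979]
orientation: [-3.112, 0.013, 1.612]
ft_force: [-0.3, 0.8, -1.8]
opening: 0.218
```

```bash
python3 - <<'E'
from h import *
go((.5345,-.0745,.18))
E
```

```text
shift cm [-0.    0.1   1.79] tcp [ 0.5341 -0.0742  0.1979] rpy [-3.112  0.013  1.612] F [-0.3  0.8 -1.8] op 0.218 t 10.9167
```

Call:
{"method": "arm_command", "body": {
  "increments": [
    [[0, 0, 0.3], 0, 0],
    [[0, 0, 0.3], 0, 0],
    [[0, 0, 0.3], 0, 0],
    [[0, 0, 0.3], 0, 0],
    [[0, 0, 0.2], 0, 0],
    [[0, 0, 0], 0, 0]
  ]
}}

```text
t: 11.42
ee_pos: [0.5335, -0.0739, 0.1821]
orientation: [-3.111, 0.012, 1.613]
ft_force: [1.2, -0.4, -1.7]
opening: 0.213
```

```bash
python3 - <<'E'
from h import *
go((.5345,-.0745,.177))
E
```

```text
shift cm [-0.06  0.11  0.51] tcp [ 0.5335 -0.0739  0.1821] rpy [-3.111  0.012  1.613] F [ 1.2 -0.4 -1.7] op 0.213 t 11.4167
```

Call:
{"method": "arm_command", "body": {
  "increments": [
    [[0, 0, 0.3], 0, 0],
    [[0, 0, 0.1], 0, 0],
    [[0, 0, 0], 0, 0],
    [[0, 0, 0], 0, 0.3],
    [[0, 0, 0], 0, 0.4],
    [[0, 0, 0], 0, 0.6],
    [[0, 0, 0], 0, 0.6],
    [[0, 0, 0], 0, 0.6]
  ]
}}

```text
t: 12.08
ee_pos: [0.5341, -0.0746, 0.1782]
orientation: [-3.113, 0.013, 1.612]
ft_force: [0.2, 0.3, 0.1]
opening: 0.601
```

```bash
python3 - <<'E'
from h import *
go((.5345,-.0745,.177)); go((.5345,-.0745,.25))
E
```

```text
shift cm [0.01 0.05 0.12] tcp [ 0.5341 -0.0746  0.1782] rpy [-3.113  0.013  1.612] F [0.2 0.3 0.1] op 0.601 t 12.0833
shift cm [-0.09 -0.16 -7.17] tcp [ 0.5341 -0.0746  0.1782] rpy [-3.113  0.013  1.612] F [0.2 0.3 0.1] op 0.601 t 12.0833
```

Call:
{"method": "arm_command", "body": {
  "increments": [
    [[0, 0, -0.8], 0, 0.6],
    [[-0.1, -0.1, -1.3], 0, 0.6],
    [[0, 0, -1.3], 0, 0.6],
    [[0, 0, -1.3], 0, 0.6],
    [[0, 0, -1.3], 0, 0.6],
    [[0, 0, -0.8], 0, 0.6],
    [[0, 0, 0], 0, 0.6],
    [[0, 0, 0], 0, 0.6]
  ]
}}

```text
t: 12.75
ee_pos: [0.5352, -0.0747, 0.2525]
orientation: [-3.114, 0.013, 1.613]
ft_force: [0.7, 1.1, -0.7]
opening: 0.601
```

```bash
python3 - <<'E'
from h import *
go((.4355,.021,.25))
for n in("scene","top"):
    c=optics.capture(n); cv2.imwrite(f'pics/{n}3.png',c['img'])
    for t in["pin_head","pin_tip"]: print(n,t,[(np.round(x["pixel"],1),round(x["score"],2)) for x in pinpoint(n,t)[:1]])
    print(proj(c,np.array([.5305,-.073,.213])))
E
```

```text
shift cm [ 9.98 -9.56  0.39] tcp [ 0.5352 -0.0747  0.2525] rpy [-3.114  0.013  1.613] F [ 0.7  1.1 -0.7] op 0.601 t 12.75
scene pin_head [(array([277.9, 216.2]), 0.82)]
scene pin_tip [(array([276.4, 258.5]), 0.82)]
[273.45913701 216.52645849]
top pin_head []
top pin_tip [(array([360.8, 255.8]), 0.36)]
[365.5455048  248.13944426]
```

Call:
{"method": "arm_command", "body": {
  "increments": [
    [[1, -1, 0], 0, 0.6],
    [[1.6, -1.5, 0], 0, 0.6],
    [[1.6, -1.5, 0], 0, 0.6],
    [[1.6, -1.5, 0], 0, 0.6],
    [[1.6, -1.5, 0], 0, 0.6],
    [[1, -1, 0], 0, 0.6],
    [[0, 0, 0], 0, 0.6],
    [[0, 0, 0], 0, 0.6]
  ]
}}

```text
t: 13.72
ee_pos: [0.4467, 0.0078, 0.249]
orientation: [-3.106, 0.013, 1.611]
ft_force: [-0.3, -0.1, -0.7]
opening: 0.597
```

```bash
python3 - <<'E'
from h import *
go((.4355,.021,.18));go((.4355,.021,.129))
E
```

```text
shift cm [ 1.45 -0.82  6.91] tcp [0.4467 0.0078 0.249 ] rpy [-3.106  0.013  1.611] F [-0.3 -0.1 -0.7] op 0.597 t 13.7167
shift cm [ 1.51 -0.63 12.01] tcp [0.4467 0.0078 0.249 ] rpy [-3.106  0.013  1.611] F [-0.3 -0.1 -0.7] op 0.597 t 13.7167
```

Call:
{"method": "arm_command", "body": {
  "increments": [
    [[0.7, -0.4, 0], 0, 0.6],
    [[0.7, -0.35, 0.5], 0, 0.6],
    [[0, 0, 1.2], 0, 0.6],
    [[0, 0, 1.2], 0, 0.6],
    [[0, 0, 1.2], 0, 0.6],
    [[0, 0, 1.0], 0, 0.6],
    [[0, 0, 0], 0, 0.6],
    [[0, 0, 0], 0, 0.6]
  ]
}}

```text
t: 14.38
ee_pos: [0.4395, 0.0215, 0.1941]
orientation: [-3.108, 0.011, 1.605]
ft_force: [0.3, 0.3, 0.1]
opening: 0.601
```

```bash
python3 - <<'E'
from h import *
go((.4355,.021,.129))
E
```

```text
shift cm [ 0.04 -0.19  6.52] tcp [0.4395 0.0215 0.1941] rpy [-3.108  0.011  1.605] F [0.3 0.3 0.1] op 0.601 t 14.3833
```

Call:
{"method": "arm_command", "body": {
  "increments": [
    [[0, -0.1, 0.8], -0.6, 0.6],
    [[0, 0, 1.2], -0.6, 0.6],
    [[0, 0, 1.2], 0, 0.6],
    [[0, 0, 1.2], 0, 0.6],
    [[0, 0, 1.0], 0, 0.6],
    [[0, 0, 0.8], 0, 0.6],
    [[0, 0, 0], 0, 0.6],
    [[0, 0, 0], 0, 0.6]
  ]
}}

```text
t: 15.05
ee_pos: [0.4399, 0.0211, 0.13]
orientation: [-3.115, 0.01, 1.628]
ft_force: [-0.1, -0.6, -0.3]
opening: 0.598
```

```bash
python3 - <<'E'
from h import *
go((.4355,.021,.122))
a=optics.capture('scene')['img'][160:260,230:330]; b=optics.capture('top')['img'][230:330,270:370]
f=lambda i:cv2.resize(i,(400,400),interpolation=cv2.INTER_CUBIC)
cv2.imwrite('pics/h4.png',np.hstack([f(a),f(b)]))
E
```

```text
shift cm [ 0.02 -0.42  0.81] tcp [0.4399 0.0211 0.13  ] rpy [-3.115  0.01   1.628] F [-0.1 -0.6 -0.3] op 0.598 t 15.05
```

View pics/h4.png

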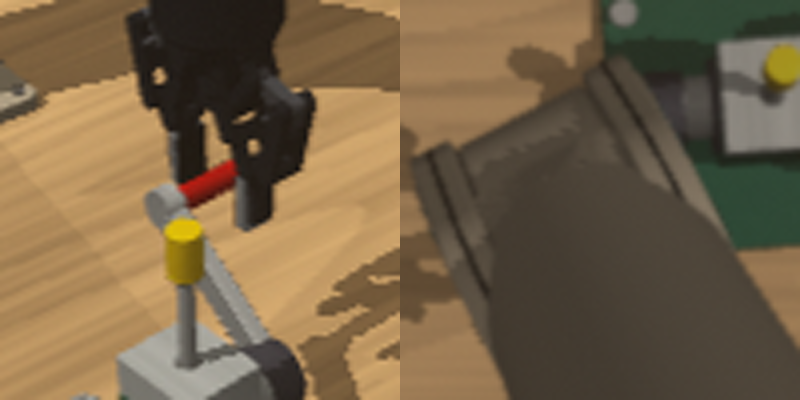

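The crops show the pin standing upright in the bore, head near scene (276, 217), and the red handle straddled by the jaws. I'll narrow the jaws and start turning.

Call:
{"method": "arm_command", "body": {
  "increments": [
    [[0, 0, 0.5], 0, 0.4],
    [[0, 0, 0], 0, 0.4],
    [[0, 0.4, 0], 0, 0.4],
    [[0, 0.4, 0], 0, 0.4],
    [[0, 0.4, -0.2], 0, 0.4],
    [[0, 0.4, -0.3], 0, 0.4],
    [[0, 0, 0], 0, 0.4]
  ]
}}

```text
t: 15.73
ee_pos: [0.4465, 0.0213, 0.1297]
orientation: [-3.096, 0.013, 1.628]
ft_force: [0.8, -0.3, -0.3]
opening: 0.402
```

```bash
cat >> h.py <<'E'
def lev(yaw=.065,b=(.5305,-.073)):
    s=robot.read_state(); c,n=np.cos(yaw),np.sin(yaw); d=s["ee_pos"][:2]-b
    lx,ly=c*d[0]+n*d[1],-n*d[0]+c*d[1]
    f=s["ft_force"]; print("local tcp mm",np.round([lx*1e3,ly*1e3,s["ee_pos"][2]*1e3],1),"Fx local",round(c*f[0]+n*f[1],1),"F",np.round(f,1),"t",round(s["t"],2))
    for nm,x in(("jaw pushes +x",lx-.009),("handle@tcp",lx)): 
        a=np.arcsin(np.clip(x/.115,-1,1)); print(nm,"a",round(a,3),"hz",round(75+115*np.cos(a),1))
E
python3 -c "
from h import *
go((.46,.02,.12));lev()"
```

```text
shift cm [-0.2   1.38  0.92] tcp [0.4465 0.0213 0.1297] rpy [-3.096  0.013  1.628] F [ 0.8 -0.3 -0.3] op 0.402 t 15.7333
local tcp mm [-77.7  99.6 129.7] Fx local 0.8 F [ 0.8 -0.3 -0.3] t 15.73
jaw pushes +x a -0.854 hz 150.6
handle@tcp a -0.742 hz 159.8
```

Call:
{"method": "arm_command", "body": {
  "increments": [
    [[0, 0.4, -0.3], 0, 0.4],
    [[0, 0.4, -0.3], 0, 0.4],
    [[0, 0.4, -0.3], 0, 0.4],
    [[0, 0.4, -0.3], 0, 0.4],
    [[0, 0.4, -0.3], 0, 0.4],
    [[0, 0.4, -0.3], 0, 0.4]
  ]
}}

```text
t: 16.23
ee_pos: [0.4611, 0.0221, 0.1457]
orientation: [-3.072, 0.015, 1.629]
ft_force: [-5.3, 0.6, 0.6]
opening: 0.402
```

```bash
python3 -c "
from h import *
go((.46,.02,.12));lev()"
```

```text
shift cm [-0.16  0.05  2.58] tcp [0.4611 0.0221 0.1457] rpy [-3.072  0.015  1.629] F [-5.3  0.6  0.6] op 0.402 t 16.2333
local tcp mm [-63.   99.4 145.7] Fx local -5.2 F [-5.3  0.6  0.6] t 16.23
jaw pushes +x a -0.677 hz 164.6
handle@tcp a -0.58 hz 171.2
```

Call:
{"method": "arm_command", "body": {
  "increments": [
    [[0, 0.5, -0.3], 0, 0.4],
    [[0, 0.5, -0.3], 0, 0.4],
    [[0, 0.5, -0.3], 0, 0.4],
    [[0, 0.5, -0.25], 0, 0.4],
    [[0, 0.5, -0.25], 0, 0.4],
    [[0, 0.5, -0.25], 0, 0.4],
    [[0, 0.5, -0.2], 0, 0.4],
    [[0, 0.5, -0.2], 0, 0.4]
  ]
}}

```text
t: 16.9
ee_pos: [0.49, 0.0238, 0.1651]
orientation: [-3.041, 0.019, 1.628]
ft_force: [-6.2, 0.1, 4.2]
opening: 0.402
```

```bash
python3 -c "
from h import *
go((.46,.02,.12));lev()"
```

```text
shift cm [-0.12 -2.55  4.79] tcp [0.49   0.0238 0.1651] rpy [-3.041  0.019  1.628] F [-6.2  0.1  4.2] op 0.402 t 16.9
local tcp mm [-34.1  99.3 165.1] Fx local -6.1 F [-6.2  0.1  4.2] t 16.9
jaw pushes +x a -0.384 hz 181.6
handle@tcp a -0.301 hz 184.8
```

Call:
{"method": "arm_command", "body": {
  "increments": [
    [[0, 0.4, -0.12], 0, 0.4],
    [[0, 0.4, -0.12], 0, 0.4],
    [[0, 0.4, -0.1], 0, 0.4],
    [[0, 0.4, -0.1], 0, 0.4],
    [[0, 0.4, -0.1], 0, 0.4],
    [[0, 0.4, -0.1], 0, 0.4]
  ]
}}

```text
t: 17.4
ee_pos: [0.5136, 0.0249, 0.1715]
orientation: [-3.035, 0.02, 1.628]
ft_force: [-3.6, -0.3, 1.6]
opening: 0.401
```

```bash
cat >> h.py <<'E'
def head():
    c=optics.capture("scene"); r=pinpoint("scene","pin_head"); print("pin_head px",[(np.round(x["pixel"],1),round(x["score"],2)) for x in r[:2]])
    m=cv2.inRange(cv2.cvtColor(c["img"],cv2.COLOR_BGR2HSV),(24,150,80),(34,255,255))[190:270,260:300]; ys,xs=np.nonzero(m)
    if len(ys): print("yellow rows",ys.min()+190,ys.max()+190,"n",len(ys))
E
python3 -c "
from h import *
lev();head()"
```

```text
local tcp mm [-10.5  98.8 171.5] Fx local -3.6 F [-3.6 -0.3  1.6] t 17.4
jaw pushes +x a -0.17 hz 188.3
handle@tcp a -0.091 hz 189.5
pin_head px [(array([270.2, 214.3]), 0.72)]
yellow rows 213 228 n 59
```

Call:
{"method": "arm_command", "body": {
  "increments": [
    [[0, 0.25, -0.03], 0, 0.4],
    [[0, 0.25, -0.03], 0, 0.4],
    [[0, 0.25, -0.03], 0, 0.4],
    [[0, 0.25, -0.03], 0, 0.4],
    [[0, 0.25, -0.03], 0, 0.4]
  ]
}}

```text
t: 17.92
ee_pos: [0.5286, 0.0256, 0.1715]
orientation: [-3.037, 0.02, 1.627]
ft_force: [-2.6, -0.5, 1.7]
opening: 0.403
```

```bash
python3 -c "
from h import *
lev();head()"
```

```text
local tcp mm [  4.5  98.5 171.5] Fx local -2.6 F [-2.6 -0.5  1.7] t 17.92
jaw pushes +x a -0.039 hz 189.9
handle@tcp a 0.039 hz 189.9
pin_head px [(array([274.5, 214.8]), 0.57), (array([280. , 286.9]), 0.52)]
yellow rows 213 228 n 56
```

Call:
{"method": "arm_command", "body": {
  "increments": [
    [[0, 0.25, -0.02], 0, 0.4],
    [[0, 0.25, -0.02], 0, 0.4],
    [[0, 0.25, -0.02], 0, 0.4],
    [[0, 0.25, -0.01], 0, 0.4]
  ]
}}

```text
t: 18.35
ee_pos: [0.5397, 0.0262, 0.1712]
orientation: [-3.038, 0.02, 1.627]
ft_force: [-2.6, 0.6, 1.5]
opening: 0.401
```

```bash
python3 -c "
from h import *
lev();head()"
```

```text
local tcp mm [ 15.6  98.4 171.2] Fx local -2.5 F [-2.6  0.6  1.5] t 18.35
jaw pushes +x a 0.057 hz 189.8
handle@tcp a 0.136 hz 188.9
pin_head px [(array([271.8, 215. ]), 0.73), (array([447.3, 247.1]), 0.3)]
yellow rows 213 228 n 57
```

Call:
{"method": "arm_command", "body": {
  "increments": [
    [[0, 0.25, -0.01], 0, 0.4],
    [[0, 0.25, 0], 0, 0.4],
    [[0, 0.25, 0], 0, 0.4],
    [[0, 0.25, 0], 0, 0.4]
  ]
}}

```text
t: 18.78
ee_pos: [0.5507, 0.0269, 0.1702]
orientation: [-3.039, 0.02, 1.627]
ft_force: [-2.1, 0.3, 2.1]
opening: 0.4
```

```bash
python3 -c "
from h import *
lev();head()"
```

```text
local tcp mm [ 26.7  98.3 170.2] Fx local -2.0 F [-2.1  0.3  2.1] t 18.78
jaw pushes +x a 0.154 hz 188.6
handle@tcp a 0.234 hz 186.9
pin_head px [(array([272.9, 226.6]), 0.65), (array([448.4, 247. ]), 0.2)]
yellow rows 227 241 n 57
```

```bash
python3 -c "
from h import *
head();lev()"
```

```text
pin_head px [(array([275.7, 228.6]), 0.61)]
yellow rows 227 242 n 59
local tcp mm [ 27.2  98.3 170.2] Fx local 0.1 F [0.  0.3 0. ] t 18.98
jaw pushes +x a 0.159 hz 188.5
handle@tcp a 0.239 hz 186.7
```

Call:
{"method": "arm_command", "body": {
  "increments": [
    [[0, 0.15, 0], 0, 0.4],
    [[0, 0.15, 0], 0, 0.4]
  ]
}}

```text
t: 19.15
ee_pos: [0.5538, 0.027, 0.1699]
orientation: [-3.04, 0.02, 1.627]
ft_force: [-1.7, -0.1, 1.0]
opening: 0.4
```

```bash
python3 -c "
from h import *
lev();head()
c=optics.capture('scene')
print([ (z,round(proj(c,np.array([.5305,-.073,z]))[1],1)) for z in (.213,.175,.163,.151)])"
```

```text
local tcp mm [ 29.8  98.3 169.9] Fx local -1.7 F [-1.7 -0.1  1. ] t 19.15
jaw pushes +x a 0.182 hz 188.1
handle@tcp a 0.262 hz 186.1
pin_head px [(array([277.6, 231.5]), 0.74), (array([376.7, 217.4]), 0.6)]
yellow rows 231 246 n 61
[(0.213, np.float64(216.5)), (0.175, np.float64(231.1)), (0.163, np.float64(235.6)), (0.151, np.float64(240.0))]
```

Call:
{"method": "arm_command", "body": {
  "increments": [
    [[0, 0.15, 0], 0, 0.4],
    [[0, 0.15, 0], 0, 0.4]
  ]
}}

```text
t: 19.47
ee_pos: [0.5566, 0.0272, 0.1696]
orientation: [-3.039, 0.02, 1.627]
ft_force: [-2.0, 0.5, 0.2]
opening: 0.398
```

```bash
python3 -c "
from h import *
lev();head()"
```

```text
local tcp mm [ 32.5  98.3 169.6] Fx local -1.9 F [-2.   0.5  0.2] t 19.47
jaw pushes +x a 0.206 hz 187.6
handle@tcp a 0.287 hz 185.3
pin_head px [(array([278.9, 232.1]), 0.71)]
yellow rows 232 247 n 58
```

Call:
{"method": "arm_command", "body": {
  "increments": [
    [[0, 0.15, 0], 0, 0.4],
    [[0, 0.15, 0], 0, 0.4],
    [[0, 0.15, 0], 0, 0.4]
  ]
}}

```text
t: 19.82
ee_pos: [0.561, 0.0275, 0.1689]
orientation: [-3.039, 0.02, 1.627]
ft_force: [-2.2, -0.3, 0.3]
opening: 0.4
```

Call:
{"method": "arm_command", "body": {
  "increments": [
    [[0, 0.15, 0.02], 0, 0.4],
    [[0, 0.15, 0.02], 0, 0.4]
  ]
}}

```text
t: 19.98
ee_pos: [0.5642, 0.0277, 0.1681]
orientation: [-3.038, 0.02, 1.627]
ft_force: [-0.9, 0.2, 1.1]
opening: 0.404
```

Call:
{"method": "arm_command", "body": {
  "increments": [
    [[0, 0.15, 0.02], 0, 0.4],
    [[0, 0.15, 0.02], 0, 0.4]
  ]
}}

```text
t: 20.15
ee_pos: [0.5677, 0.0279, 0.1674]
orientation: [-3.039, 0.02, 1.627]
ft_force: [-1.5, 0.6, 0.6]
opening: 0.393
```

```bash
python3 -c "
from h import *
lev();head()"
```

```text
local tcp mm [ 43.6  98.3 167.4] Fx local -1.4 F [-1.5  0.6  0.6] t 20.15
jaw pushes +x a 0.306 hz 184.7
handle@tcp a 0.389 hz 181.4
pin_head px [(array([276.9, 235.2]), 0.62)]
yellow rows 233 247 n 63
```

Call:
{"method": "arm_command", "body": {
  "increments": [
    [[0, 0.12, 0.02], 0, 0.4],
    [[0, 0.12, 0.02], 0, 0.4]
  ]
}}

```text
t: 20.42
ee_pos: [0.5704, 0.0281, 0.1667]
orientation: [-3.039, 0.02, 1.627]
ft_force: [-2.1, 0.4, 1.5]
opening: 0.403
```

Call:
{"method": "arm_command", "body": {
  "increments": [
    [[0, 0.12, 0.02], 0, 0.4],
    [[0, 0.12, 0.02], 0, 0.4]
  ]
}}

```text
t: 20.58
ee_pos: [0.5729, 0.0283, 0.1661]
orientation: [-3.039, 0.02, 1.628]
ft_force: [-1.9, 0.6, 1.5]
opening: 0.402
```

```bash
python3 - <<'E'
from h import *
lev();head()
a=optics.capture('scene')['img'][160:280,240:360]
cv2.imwrite('pics/l5.png',cv2.resize(a,(600,600),interpolation=cv2.INTER_CUBIC))
E
```

```text
local tcp mm [ 48.8  98.3 166.1] Fx local -1.9 F [-1.9  0.6  1.5] t 20.58
jaw pushes +x a 0.354 hz 182.9
handle@tcp a 0.439 hz 179.1
pin_head px [(array([274.7, 232. ]), 0.73), (array([278.5, 250.7]), 0.24)]
yellow rows 233 247 n 60
```

View pics/l5.png

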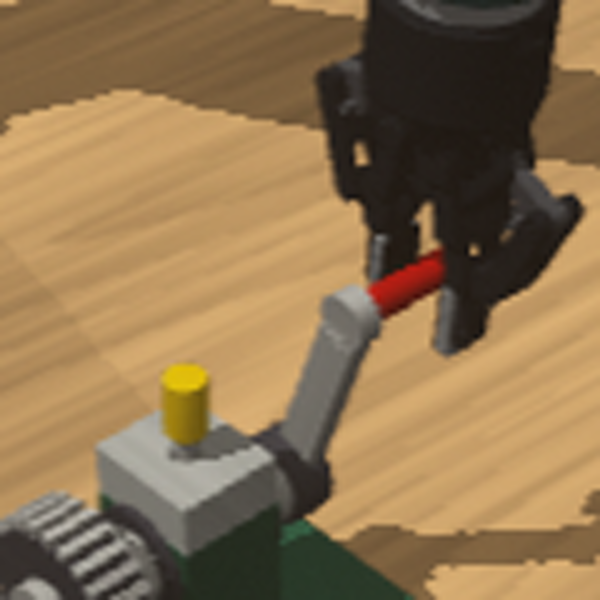

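The crop shows the pin dropped, with its head about 12 mm above the block at scene (277, 241). The lever leans toward +x with its arm end near (310, 221.6). I'll get the lever angle by intersecting that ray with the plane of the arm.

```bash
python3 - <<'E'
from h import *
c=optics.capture('scene'); y=.065; b=np.array([.5305,-.073,0])
ex=np.array([np.cos(y),np.sin(y),0]); ey=np.array([-np.sin(y),np.cos(y),0])
for px in[(310,221.6),(311,223),(300,255)]:
  for ly in (.056,.062):
    o,d=ray(c,px); t=(ly-(o-b)@ey)/(d@ey); p=o+t*d-b; print(px,ly,p@ex,p[2],np.arctan2(p@ex,p[2]-.075))
for a in(.25,.3,.35,.4): print(a,proj(c,b+ex*.115*np.sin(a)+ey*.056+np.r_[0,0,.075+.115*np.cos(a)]),proj(c,b+ex*.115*np.sin(a)+ey*.075+np.r_[0,0,.075+.115*np.cos(a)]))
print(proj(c,b+ey*.056+np.r_[0,0,.075]))
lev()
E
```

```text
(310, 221.6) 0.056 0.049796692055667155 0.1982826161566148 0.38388374713492
(310, 221.6) 0.062 0.04337038570081293 0.1916898171181567 0.35585014545496585
(311, 223) 0.056 0.05281844094904142 0.1963001028280852 0.41067678770412414
(311, 223) 0.062 0.04642489029571885 0.18968581338219648 0.3846379941683344
(300, 255) 0.056 0.0161671466710904 0.08564959552030527 0.9883166369486321
(300, 255) 0.062 0.009376296672760352 0.07783585664311599 1.2770937630635997
0.25 [303.11571339 221.68586778] [309.66586272 218.01747705]
0.3 [304.89807577 223.42119888] [311.44365825 219.72835759]
0.35 [306.66122586 225.24948314] [313.20102139 221.5319648 ]
0.4 [308.39949129 227.16544856] [314.93230403 223.42311021]
[295.33125833 255.17401268]
local tcp mm [ 49.1  98.3 166. ] Fx local -1.1 F [-1.1 -0.2 -0.5] t 20.78
jaw pushes +x a 0.356 hz 182.8
handle@tcp a 0.441 hz 179.0
```

Call:
{"method": "arm_command", "body": {
  "increments": [
    [[0, 0.12, 0.02], 0, 0.4],
    [[0, 0.12, 0.02], 0, 0.4]
  ]
}}

```text
t: 20.95
ee_pos: [0.5751, 0.0284, 0.1654]
orientation: [-3.039, 0.02, 1.627]
ft_force: [-2.2, 0.2, 0.6]
opening: 0.402
```

Call:
{"method": "arm_command", "body": {
  "increments": [
    [[0, 0.12, 0.03], 0, 0.4],
    [[0, 0.12, 0.03], 0, 0.4]
  ]
}}

```text
t: 21.12
ee_pos: [0.5775, 0.0285, 0.1646]
orientation: [-3.039, 0.02, 1.628]
ft_force: [-2.1, 1.3, 0.9]
opening: 0.401
```

Call:
{"method": "arm_command", "body": {
  "increments": [
    [[0, 0.12, 0.03], 0, 0.4],
    [[0, 0.12, 0.03], 0, 0.4]
  ]
}}

```text
t: 21.28
ee_pos: [0.58, 0.0287, 0.1637]
orientation: [-3.039, 0.02, 1.628]
ft_force: [-2.3, 0.1, 0.9]
opening: 0.402
```

```bash
python3 -c "
from h import *
lev();head()"
```

```text
local tcp mm [ 56.   98.3 163.7] Fx local -2.3 F [-2.3  0.1  0.9] t 21.28
jaw pushes +x a 0.421 hz 180.0
handle@tcp a 0.508 hz 175.5
pin_head px [(array([279.2, 268.1]), 0.55), (array([275.2, 234.2]), 0.48)]
yellow rows 233 247 n 60
```

Call:
{"method": "arm_command", "body": {
  "increments": [
    [[0, 0.12, 0.03], 0, 0.4],
    [[0, 0.12, 0.03], 0, 0.4]
  ]
}}

```text
t: 21.55
ee_pos: [0.5823, 0.0288, 0.1628]
orientation: [-3.038, 0.02, 1.628]
ft_force: [-1.8, -0.4, 2.1]
opening: 0.403
```

Call:
{"method": "arm_command", "body": {
  "increments": [
    [[0, 0.12, 0.03], 0, 0.4],
    [[0, 0.12, 0.03], 0, 0.4]
  ]
}}

```text
t: 21.72
ee_pos: [0.5843, 0.0289, 0.1619]
orientation: [-3.037, 0.02, 1.628]
ft_force: [-3.1, -0.2, 2.8]
opening: 0.398
```

```bash
python3 - <<'E'
from h import *
lev();head()
a=optics.capture('scene')['img'][160:280,240:360]
cv2.imwrite('pics/l6.png',cv2.resize(a,(600,600),interpolation=cv2.INTER_CUBIC))
E
```

```text
local tcp mm [ 60.3  98.2 161.9] Fx local -3.1 F [-3.1 -0.2  2.8] t 21.72
jaw pushes +x a 0.463 hz 177.9
handle@tcp a 0.552 hz 172.9
pin_head px [(array([279.7, 235.7]), 0.57)]
yellow rows 233 247 n 65
```

View pics/l6.png

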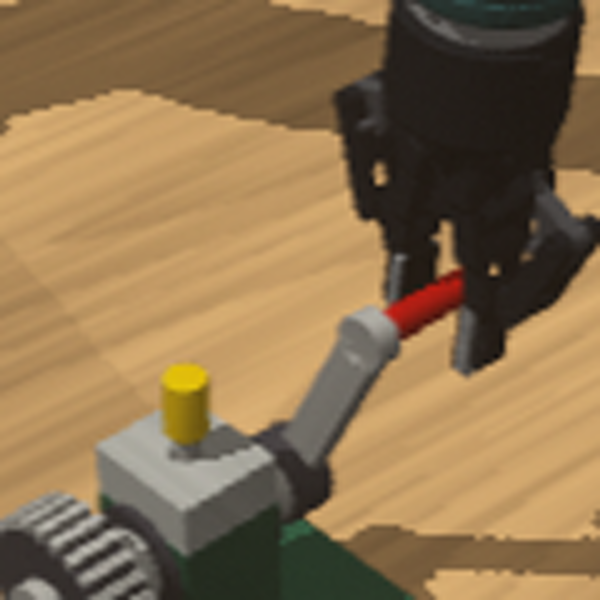

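The crop shows the lever still moving with the gripper (arm end now about (314, 226)) and the pin still dropped. The force is only beginning to rise, so I'll use smaller steps.

Call:
{"method": "arm_command", "body": {
  "increments": [
    [[0, 0.1, 0.04], 0, 0.4],
    [[0, 0.1, 0.04], 0, 0.4]
  ]
}}

```text
t: 22.03
ee_pos: [0.5856, 0.0289, 0.1609]
orientation: [-3.036, 0.02, 1.628]
ft_force: [-3.9, -0.8, 3.0]
opening: 0.397
```

```bash
python3 -c "
from h import *
lev()"
```

```text
local tcp mm [ 61.6  98.1 160.9] Fx local -4.0 F [-3.9 -0.8  3. ] t 22.03
jaw pushes +x a 0.475 hz 177.3
handle@tcp a 0.565 hz 172.1
```

Call:
{"method": "arm_command", "body": {
  "increments": [
    [[0, 0.1, 0.04], 0, 0.4]
  ]
}}

```text
t: 22.12
ee_pos: [0.586, 0.0289, 0.1604]
orientation: [-3.035, 0.02, 1.628]
ft_force: [-5.5, -0.6, 3.4]
opening: 0.403
```

Call:
{"method": "arm_command", "body": {
  "increments": [
    [[0, 0.1, 0.04], 0, 0.4]
  ]
}}

```text
t: 22.2
ee_pos: [0.5864, 0.0288, 0.1598]
orientation: [-3.033, 0.02, 1.628]
ft_force: [-4.2, 0.2, 3.0]
opening: 0.4
```

The lever is against its stop at a ≈ 0.48, with about 5–6 N at the handle. Now I'll ease it back with the other jaw.

Call:
{"method": "arm_command", "body": {
  "increments": [
    [[0, -0.4, 0], 0, 0.4],
    [[0, -0.4, 0], 0, 0.4],
    [[0, -0.4, 0], 0, 0.4],
    [[0, -0.2, 0], 0, 0.4],
    [[0, 0, 0], 0, 0.4]
  ]
}}

```text
t: 22.62
ee_pos: [0.5759, 0.028, 0.1613]
orientation: [-3.044, 0.02, 1.627]
ft_force: [0.2, -0.6, -0.5]
opening: 0.398
```

Call:
{"method": "arm_command", "body": {
  "increments": [
    [[0, -0.2, 0], 0, 0.4],
    [[0, -0.2, 0], 0, 0.4]
  ]
}}

```text
t: 22.78
ee_pos: [0.5726, 0.0277, 0.1619]
orientation: [-3.046, 0.02, 1.627]
ft_force: [0.7, -0.3, 0.7]
opening: 0.4
```

```bash
python3 -c "
from h import *
lev(); go((0,0,0))"
```

```text
local tcp mm [ 48.5  97.7 161.9] Fx local 0.7 F [ 0.7 -0.3  0.7] t 22.78
jaw pushes +x a 0.351 hz 183.0
handle@tcp a 0.436 hz 179.3
shift cm [  0.77 -55.51  21.61] tcp [0.5726 0.0277 0.1619] rpy [-3.046  0.02   1.627] F [ 0.7 -0.3  0.7] op 0.4 t 22.7833
```

Call:
{"method": "arm_command", "body": {
  "increments": [
    [[0, -0.2, 0], 0, 0.4],
    [[0, -0.2, 0], 0, 0.4]
  ]
}}

```text
t: 22.95
ee_pos: [0.5685, 0.0274, 0.1624]
orientation: [-3.046, 0.02, 1.627]
ft_force: [0.2, 0.1, -0.8]
opening: 0.398
```

Call:
{"method": "arm_command", "body": {
  "increments": [
    [[0, -0.2, 0], 0, 0.4],
    [[0, -0.2, 0], 0, 0.4]
  ]
}}

```text
t: 23.12
ee_pos: [0.5657, 0.0274, 0.1633]
orientation: [-3.05, 0.019, 1.627]
ft_force: [2.6, -0.5, 1.3]
opening: 0.399
```

Call:
{"method": "arm_command", "body": {
  "increments": [
    [[0, -0.2, 0], 0, 0.4],
    [[0, -0.2, 0], 0, 0.4]
  ]
}}

```text
t: 23.28
ee_pos: [0.5636, 0.0272, 0.1644]
orientation: [-3.055, 0.019, 1.627]
ft_force: [1.9, -0.1, 1.2]
opening: 0.401
```

Call:
{"method": "arm_command", "body": {
  "increments": [
    [[0, -0.2, 0], 0, 0.4],
    [[0, -0.2, 0], 0, 0.4]
  ]
}}

```text
t: 23.45
ee_pos: [0.5613, 0.0271, 0.1655]
orientation: [-3.059, 0.019, 1.627]
ft_force: [3.6, 0.1, 0.7]
opening: 0.399
```

Call:
{"method": "arm_command", "body": {
  "increments": [
    [[0, -0.2, 0], 0, 0.4],
    [[0, -0.15, 0], 0, 0.4]
  ]
}}

```text
t: 23.62
ee_pos: [0.5591, 0.0269, 0.1666]
orientation: [-3.063, 0.019, 1.626]
ft_force: [3.8, -0.0, 1.8]
opening: 0.398
```

Call:
{"method": "arm_command", "body": {
  "increments": [
    [[0, -0.2, 0], 0, 0.4],
    [[0, -0.15, 0], 0, 0.4]
  ]
}}

```text
t: 23.78
ee_pos: [0.5563, 0.0269, 0.1674]
orientation: [-3.065, 0.019, 1.626]
ft_force: [3.0, 0.1, 2.8]
opening: 0.397
```

Call:
{"method": "arm_command", "body": {
  "increments": [
    [[0, 0.5, 0], 0, 0.4],
    [[0, 0.3, 0], 0, 0.5],
    [[0, 0, 0], 0, 0.6],
    [[0, 0, -0.5], 0, 0.6],
    [[0, 0, -1], 0, 0.6],
    [[0, 0, -1.3], 0, 0.6],
    [[0, 0, -1.3], 0, 0.6],
    [[0, 0, -1.3], 0, 0.6],
    [[0, 0, -0.8], 0, 0.6],
    [[0, 0, 0], 0, 0.6]
  ]
}}

```text
t: 24.62
ee_pos: [0.5612, 0.0288, 0.2304]
orientation: [-3.043, 0.019, 1.628]
ft_force: [1.0, 0.0, 0.1]
opening: 0.601
```

```bash
python3 -c "
from h import *
lev();head();go((.5305,-.073,.235))"
```

```text
local tcp mm [ 37.3  99.6 230.4] Fx local 1.0 F [1.  0.  0.1] t 24.62
jaw pushes +x a 0.248 hz 186.5
handle@tcp a 0.33 hz 183.8
pin_head px [(array([276.7, 235.1]), 0.72)]
yellow rows 233 246 n 60
shift cm [-9.98 -3.58 -0.07] tcp [0.5603 0.0285 0.2288] rpy [-3.041  0.019  1.628] F [ 0.4  0.2 -0.8] op 0.597 t 24.7167
```

Call:
{"method": "arm_command", "body": {
  "increments": [
    [[-1, -0.4, 0], 0, 0.3],
    [[-1.6, -0.6, 0], 0, 0],
    [[-1.6, -0.6, 0], 0, 0],
    [[-1.6, -0.6, 0], 0, 0],
    [[-1.6, -0.6, 0], 0, 0],
    [[-1.2, -0.4, 0], 0, 0],
    [[0, 0, 0], 0, 0],
    [[0, 0, 0], 0, 0]
  ]
}}

```text
t: 25.38
ee_pos: [0.5256, -0.0669, 0.2283]
orientation: [-3.027, 0.02, 1.628]
ft_force: [0.5, 0.3, -0.3]
opening: 0.004
```

```bash
python3 -c "
from h import *
go((.5315,-.0735,.19));go((.5315,-.0735,.17))"
```

```text
shift cm [-0.61  0.98  3.75] tcp [ 0.5256 -0.0669  0.2283] rpy [-3.027  0.02   1.628] F [ 0.5  0.3 -0.3] op 0.004 t 25.3833
shift cm [-0.57  1.21  5.74] tcp [ 0.5256 -0.0669  0.2283] rpy [-3.027  0.02   1.628] F [ 0.5  0.3 -0.3] op 0.004 t 25.3833
```

Call:
{"method": "arm_command", "body": {
  "increments": [
    [[-0.3, 0.5, 0.6], 0, 0],
    [[-0.3, 0.5, 1.0], 0, 0],
    [[0, 0.1, 1.2], 0, 0],
    [[0, 0.1, 1.0], 0, 0],
    [[0, 0, 0.5], 0, 0],
    [[0, 0, 0], 0, 0],
    [[0, 0, 0], 0, 0]
  ]
}}

```text
t: 25.97
ee_pos: [0.5354, -0.0693, 0.178]
orientation: [-3.026, 0.016, 1.634]
ft_force: [0.4, -0.4, 0.7]
opening: -0.002
```

```bash
python3 -c "
from h import *
go((.5315,-.0735,.165))
a=optics.capture('scene')['img'][180:280,230:330]
cv2.imwrite('pics/p7.png',cv2.resize(a,(600,600),interpolation=cv2.INTER_CUBIC))"
```

```text
shift cm [-0.37 -0.27  1.34] tcp [ 0.5354 -0.0693  0.178 ] rpy [-3.026  0.016  1.634] F [ 0.4 -0.4  0.7] op -0.002 t 25.9667
```

View pics/p7.png

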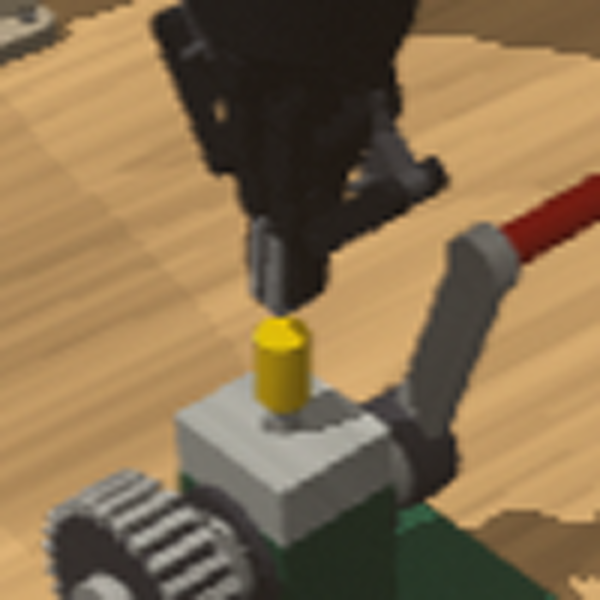

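The crop shows the shut fingertips just above the yellow head at (277, 233), with the lever clear to the right. I'll centre over the head and push gently.

Call:
{"method": "arm_command", "body": {
  "increments": [
    [[-0.35, -0.2, 0], 0, 0],
    [[0, 0, 0.3], 0, 0],
    [[0, 0, 0.3], 0, 0],
    [[0, 0, 0.3], 0, 0],
    [[0, 0, 0.2], 0, 0],
    [[0, 0, 0.2], 0, 0]
  ]
}}

```text
t: 26.52
ee_pos: [0.5334, -0.0736, 0.1664]
orientation: [-3.031, 0.017, 1.634]
ft_force: [0.2, 0.2, 0.1]
opening: 0.001
```

Call:
{"method": "arm_command", "body": {
  "increments": [
    [[0, 0, 0.2], 0, 0],
    [[0, 0, 0.2], 0, 0],
    [[0, 0, 0.2], 0, 0]
  ]
}}

```text
t: 26.77
ee_pos: [0.5333, -0.0737, 0.1606]
orientation: [-3.032, 0.017, 1.634]
ft_force: [-1.3, -0.2, 6.0]
opening: 0.003
```

```bash
python3 -c "
from h import *
go((.5315,-.0735,.151));head()"
```

```text
shift cm [ 0.05 -0.08  0.97] tcp [ 0.5333 -0.0737  0.1606] rpy [-3.032  0.017  1.634] F [-1.3 -0.2  6. ] op 0.003 t 26.7667
pin_head px [(array([280.4, 235.6]), 0.63)]
yellow rows 237 249 n 22
```

Call:
{"method": "arm_command", "body": {
  "increments": [
    [[0, 0, 0.2], 0, 0],
    [[0, 0, 0.2], 0, 0],
    [[0, 0, 0.2], 0, 0]
  ]
}}

```text
t: 27.12
ee_pos: [0.533, -0.0741, 0.1552]
orientation: [-3.033, 0.018, 1.634]
ft_force: [-1.2, 0.2, 5.3]
opening: 0.001
```

Call:
{"method": "arm_command", "body": {
  "increments": [
    [[0, 0, 0.2], 0, 0],
    [[0, 0, 0.2], 0, 0],
    [[0, 0, 0.2], 0, 0]
  ]
}}

```text
t: 27.37
ee_pos: [0.5331, -0.0744, 0.1511]
orientation: [-3.035, 0.019, 1.634]
ft_force: [-3.9, 0.5, 24.4]
opening: 0.0
```

Call:
{"method": "arm_command", "body": {
  "increments": [
    [[0, 0, 0.15], 0, 0],
    [[0, 0, 0], 0, 0]
  ]
}}

```text
t: 27.53
ee_pos: [0.5329, -0.0744, 0.152]
orientation: [-3.036, 0.02, 1.634]
ft_force: [0.9, 0.4, 0.4]
opening: 0.002
```

Call:
{"method": "arm_command", "body": {
  "increments": [
    [[0, 0, -0.4], 0, 0],
    [[0, 0, -0.8], 0, 0],
    [[0, 0, -1.2], 0, 0],
    [[0, 0, -1.5], 0, 0],
    [[0, 0, -1.5], 0, 0],
    [[-0.5, 0, -1.5], 0, 0],
    [[-0.5, -0.5, -1.0], 0, 0],
    [[0, 0, 0], 0, 0],
    [[0, 0, 0], 0, 0]
  ]
}}

```text
t: 28.28
ee_pos: [0.536, -0.0823, 0.2353]
orientation: [-3.033, 0.018, 1.635]
ft_force: [1.1, -0.4, -0.6]
opening: -0.001
```

```bash
python3 -c "
from h import *
go((.5315,-.0735,.151));head()
c=optics.capture('scene');a=c['img'][180:280,230:330]
print([(z,proj(c,np.array([.5305,-.073,z]))) for z in(.163,.151)])
cv2.imwrite('pics/p8.png',np.hstack([cv2.resize(a,(480,480),interpolation=cv2.INTER_CUBIC),cv2.resize(c['img'],(320,240)).copy().repeat(2,0)]))"
```

```text
shift cm [1.06 0.52 8.41] tcp [ 0.536  -0.0823  0.2353] rpy [-3.033  0.018  1.635] F [ 1.1 -0.4 -0.6] op -0.001 t 28.2833
pin_head px [(array([277.5, 238. ]), 0.71)]
yellow rows 237 251 n 57
[(0.163, array([274.66659612, 235.59693581])), (0.151, array([274.94543868, 240.00094475]))]
```

View pics/p8.png

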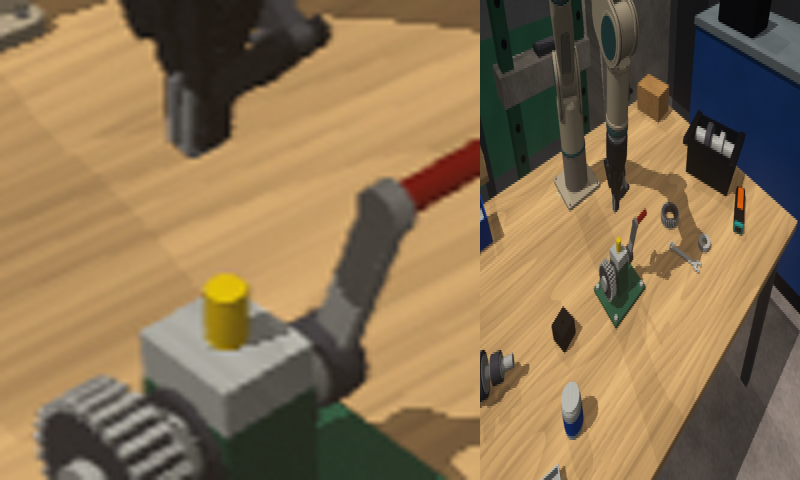

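The crop shows the head sitting on the block with no gap, head rows 237–251, and the other parts where they were. The last press rebounded slightly, so I'll touch the head once more to measure its height.

Call:
{"method": "arm_command", "body": {
  "increments": [
    [[0.5, 0.2, 1.5], 0, 0],
    [[0.4, 0.2, 1.8], 0, 0],
    [[0, 0, 1.8], 0, 0],
    [[0, 0, 1.5], 0, 0],
    [[0, 0, 0.6], 0, 0],
    [[0, 0, 0], 0, 0]
  ]
}}

```text
t: 28.93
ee_pos: [0.529, -0.0728, 0.1561]
orientation: [-3.026, 0.016, 1.637]
ft_force: [0.1, -0.1, -0.8]
opening: 0.001
```

```bash
python3 -c "
from h import *
go((.5320,-.0740,.153))"
```

```text
shift cm [-0.13  0.33  0.27] tcp [ 0.529  -0.0728  0.1561] rpy [-3.026  0.016  1.637] F [ 0.1 -0.1 -0.8] op 0.001 t 28.9333
```

Call:
{"method": "arm_command", "body": {
  "increments": [
    [[-0.1, 0.3, 0.05], 0, 0],
    [[0, 0, 0.15], 0, 0],
    [[0, 0, 0.1], 0, 0]
  ]
}}

```text
t: 29.18
ee_pos: [0.5323, -0.0734, 0.1529]
orientation: [-3.026, 0.016, 1.638]
ft_force: [-0.2, 0.7, -0.0]
opening: -0.004
```

Call:
{"method": "arm_command", "body": {
  "increments": [
    [[0, 0, 0.12], 0, 0]
  ]
}}

```text
t: 29.27
ee_pos: [0.5329, -0.0735, 0.1522]
orientation: [-3.027, 0.016, 1.637]
ft_force: [1.2, 0.6, 0.6]
opening: -0.003
```

Call:
{"method": "arm_command", "body": {
  "increments": [
    [[0, 0, 0.12], 0, 0]
  ]
}}

```text
t: 29.35
ee_pos: [0.5331, -0.0736, 0.1516]
orientation: [-3.028, 0.016, 1.637]
ft_force: [-1.4, 0.4, 6.4]
opening: 0.002
```

Call:
{"method": "arm_command", "body": {
  "increments": [
    [[0, 0, 0.12], 0, 0]
  ]
}}

```text
t: 29.43
ee_pos: [0.5332, -0.0736, 0.1514]
orientation: [-3.029, 0.016, 1.637]
ft_force: [-3.1, 0.4, 10.7]
opening: 0.001
```

Call:
{"method": "arm_command", "body": {
  "increments": [
    [[0, 0, 0.12], 0, 0]
  ]
}}

```text
t: 29.52
ee_pos: [0.5331, -0.0736, 0.1515]
orientation: [-3.03, 0.017, 1.637]
ft_force: [-2.0, 0.1, 8.8]
opening: 0.003
```

Call:
{"method": "arm_command", "body": {
  "increments": [
    [[0, 0, -0.2], 0, 0],
    [[0, 0, -0.5], 0, 0],
    [[0, 0, -1.2], 0, 0],
    [[0, 0, -1.5], 0, 0],
    [[0, 0, -1.5], 0, 0],
    [[0, 0, -1.5], 0, 0],
    [[0, 0, -1.0], 0, 0],
    [[-0.5, -0.5, -1.0], 0, 0],
    [[0, 0, 0], 0, 0],
    [[0, 0, 0], 0, 0]
  ]
}}

```text
t: 30.35
ee_pos: [0.5389, -0.0775, 0.2433]
orientation: [-3.034, 0.018, 1.637]
ft_force: [-0.1, 0.6, 0.1]
opening: 0.001
```

```bash
python3 -c "
from h import *
go((.5315,-.0735,.151));head()
C={n:optics.capture(n) for n in('scene','top')}
for t in ['gear_ring','bearing','wrench','grease_can']:
    r=[pinpoint(n,t) for n in C]
    print(t,[(np.round(x[0]['pixel'],1).tolist(),round(x[0]['score'],2)) for x in r if x])
print(ticket.finish_job())"
```

```text
shift cm [0.61 0.28 9.25] tcp [ 0.5389 -0.0775  0.2433] rpy [-3.034  0.018  1.637] F [-0.1  0.6  0.1] op 0.001 t 30.35
pin_head px [(array([276.2, 239.4]), 0.62)]
yellow rows 237 252 n 57
gear_ring [([378.2, 218.3], 0.67), ([203.2, 280.7], 0.64)]
bearing [([447.1, 245.8], 0.64), ([180.3, 198.1], 0.6)]
wrench [([406.4, 257.8], 0.84), ([228.6, 209.7], 0.68)]
grease_can [([187.2, 423.0], 0.72), ([490.4, 190.2], 0.61)]
the job is handed in; nothing more can be done
None
```

The pin is fully home with its head on the block, and I handed the job in at about 30.7 s of the 72 s allowed. No verdict was reported.

- **Placing:** I took the pin from its holder, lowered it into the bore until it stood on the shaft, and let go.
- **Turning:** I turned the lever slowly with the jaws open around the handle. The pin started to drop at about 0.15 rad and was fully down at about 0.2 rad. The lever stopped at about 0.48 rad, with at most about 6.5 N measured at the handle.
- **Pushing home:** I eased the lever back about 0.1 rad and pushed the pin down with the shut fingers. Force peaked at 24 N as the head met the block. A second light touch gave firm contact at 151.5 mm, against 151 mm nominal.

**Last checks:** In the final scene image the head had moved down 24 pixel rows from its standing position; about 23.5 were expected. The gripper was touching nothing. The gear ring, bearing, wrench and grease can were found within about 4 px of where they started, which is within the detector's scatter.

**What disagreed:**
- The lever kept turning about 0.3 rad after the pin first began to drop, more than the roughly 0.1 rad of play described. My lever angles come from the jaw position, so they are only approximate.
- The scene camera read about 3 px off the kinematics sideways.
- The tool had tilted by about 0.1 rad by the end. This did not affect the result.

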